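# Close the ferrule case: flap down, then lid

## Robot

A 6-joint arm with a two-finger parallel gripper is mounted at the origin on the work surface. World frame = base frame: x ahead of the robot, y to its left, z up, the work surface at z = 0. Lengths are in mm, angles in rad, forces in N, time in s.
With the tool pointing down it reaches from about 425 to 925 mm from the base axis. Payload 12.5 kg.
Tool frame: the origin (TCP) lies at the very end of the fingers, on their centre line; the grasp point (between the pads) lies 19 mm behind it; z points along the fingers, x is the direction in which the jaws open and shut, and the axes are right-handed (so a half turn about z gives the same grasp; the last joint's range is limited). The gripper opens to 85 mm and grips with 20 to 120 N. Pads are 22 mm wide; open, the fingers measure 114 mm over their backs; the gripper's body (76 mm by 85 mm) begins 54 mm behind the grasp point. The pads swing forward as they close: fully open they stand 13 mm farther back than shut.
Start: joints at [1.078, 0.491, 1.559, -0, 1.092, -0.106], TCP at [235.751, 578.849, 231.327] pointing down, gripper open.
Joint ranges: [-3.1, 3.1], [-0.84, 2.19], [0.05, 2.79], [-1.13, 4.28], [0.06, 2.93], [-2.69, 2.69]. Speed limits (rad/s): [2.22, 2.22, 2.79, 3.14, 3.14, 3.14].

## Interface

Orientations are given as a rotation vector (axis times angle).
In Python, from rig import robot, eyes, models gives the robot as it stands.
- The arm moves only by the shell command python3 -m handwheel 'ROWS' [FORCE]. ROWS is text: rows parted by semicolons, each of 7 numbers parted by spaces: the shift along the world's x, y, z in mm, then the turn, a rotation vector about the world's x, y, z in rad, then the opening, from 0 (shut) to 1 (fully open). In form: x y z wx wy wz grip; .... A call has 1 to 20 rows; each row is the pose to reach, as a shift and turn from the pose measured when the call began; what a row does not reach only later rows make up. A row lasts 1/10 s, in which the tool goes at most 50 mm and 8.59 degrees, less where a joint would pass 70% of its speed; a pose out of reach is approached as far as the arm can. A call with a gripper value outside its range is refused whole. The fingers move at their own pace and stop on an object; FORCE is the grip in N (left out, the last holds). Time passes only in rows, so rows that repeat a pose let the fingers close. It gives the time, the measured TCP pose, the force and the opening at its end, in the units of the state.
- robot.get_state(): the state, without advancing time (a new reading comes with each control period).
- eyes.capture(name): name is "scene" or "top"; returns a dict with "color" (400x640x3 uint8, red, green, blue), "fx", "fy", "cx", "cy" (pixels), "rvec" (rotation vector, rad) and "tvec" (3), from world to camera coordinates, as OpenCV has them. Camera axes: x right, y down, z forward; pixel columns grow to the right and rows downward; lengths in mm; the calibration is good to about 2 mm. A picture is of the moment at which its call begins. There is no depth.
- robot.close_job(): hands the job in, once; it reports no verdict.
Trained networks look in a picture, given as the dict that the camera call returned (one of the last four; its "shot" number tells which), for a name from the list of things; names that differ only in an ending like _2 or _b are one class to them, and where a whole thing is asked for, a point or a joint stands for the part that bears it (a point fixed in the world has none). Each returns a list of dicts, best first, with "confidence" (0 to 1); they miss things now and then, are a little off and sometimes report something else, mostly with a low value. They report only what shows in the picture. A call takes as long as a camera call.
- models.trace(picture, name): "region" (400x640 bool, what is visible of it) and "position" ([column, row] as shares, 0 to 1, of the picture: columns of its width, rows of its height, amid what is visible of it).
- models.tip_of(picture, name): "position" ([column, row] as shares, 0 to 1, of the picture: columns of its width, rows of its height: a listed point, or the origin of a listed thing).
The state is a dict: "clock": time; "qpos": joint angles; "qvel": joint speeds; "joint_efforts": joint torques, N m; "position": TCP position; "tool_rot": TCP orientation; "force": force on the tool from outside, world axes, zero at the start; "ft_torque": the same for the moment, N m; "width": finger opening in mm.
Only numpy, scipy, OpenCV 4.12 (cv2) and the standard library are available. Lean on these libraries where they do the work, as an engineer would, in place of code of your own. Each camera call takes 0.05 s, during which the arm holds its last target.

## Task

Close up the small-parts case on the bench: first push its upright inner flap down until it lies flat over the compartments, and only then push the hinged lid over until it is fully shut on top. Do not force anything, do not lift or shove the case about, and leave the tape, glue bottle and screwdriver alone.

Things in the scene. Friction and masses are not known exactly. Their poses are not given: they have to be found in the camera images.
- case: open square steel parts case, painted blue, 220 x 220 mm and 90 mm high, walls 5 mm, 3.5 kg, standing loose on the bench. Origin: centre of its underside; z up. Its x axis runs along both hinges, its y axis points from the flap's hinge towards the lid's hinge
- flap (a joint): angle of the inner flap (rad): 0 = lying flat over the compartments (on its stop), 1.57 = upright; starts at 1.35 to 1.7, at most 1.75. It folds from upright towards the case's +y, so it is pushed from its -y side, the side outside the case. Flat, its upper face is 80 mm above the bench, 10 mm below the rim. Friction hinge of about 0.2 N m: it stays where it is left
- flap_hinge (a point): middle of the flap's hinge line, in mid-thickness of the sheet; at (0, -90, 78) mm in the case's frame. Axes as the case's
- flap_edge (a point): middle of the free edge of the flap, a plain aluminium sheet 196 mm along its hinge, 150 mm from hinge to free edge, 4 mm thick, 0.15 kg; in mid-thickness. x along the hinge, y from hinge to free edge, z out of the face that is uppermost when flat (the face to push)
- lid (a joint): angle of the lid (rad): 0 = fully shut on the rim (on its stop), 1.57 = upright; starts leaning outward at 1.7 to 2.1, at most 2.2. It swings from the case's +y side over to -y: pushed from outside, then pressed down on top. Shut, its upper face is 96 mm above the bench. Friction hinge of about 0.6 N m: it stays where it is left. It strikes the flap if that still stands
- lid_hinge (a point): middle of the lid's hinge line, in mid-thickness of the panel; at (0, 110, 93) mm in the case's frame. Axes as the case's
- lid_edge (a point): middle of the free edge of the lid, a blue steel panel 226 mm along its hinge, 222 mm from hinge to this point, 6 mm thick, 0.35 kg, with a 3 mm front strip beyond it whose lip reaches 11 mm below mid-thickness. In mid-thickness; x along the hinge, -y from hinge to free edge, z out of the outer face (uppermost when shut; the face to push)
- tape: bystander: roll of masking tape lying flat, 90 mm across, 25 mm high, 0.09 kg, on the bench beyond the case's -y side. Origin: centre of its underside
- glue: bystander: white glue bottle standing, 48 mm across, 120 mm high, 0.14 kg, on the bench beyond the case's -y side towards the case's -x end. Origin: centre of its underside
- driver: bystander: screwdriver lying on the bench beyond the case's +x side, about 200 mm long, roughly parallel to that side

How it is judged (in metres and radians):
On the way, in this order (a step that is already met when the one before it is completed fails the run):
1. the flap lies flat while the lid is still open (value of joint flap below 0.08 rad and value of joint lid above 1.3 rad), for 0.2 s.
2. the lid is shut over the flat flap (value of joint flap below 0.08 rad and value of joint lid below 0.04 rad), for 0.2 s.
At the end, for the whole second after the job is handed in: The flap lies flat (within 0.08 rad), the lid is shut over it (within 0.04 rad, about 9 mm at its free edge) and at rest, and the case stands level and still on the bench (all of step 2 and velocity of joint lid between -0.05 and 0.05 rad/s and angle between case's own z axis and vertical below 0.05 rad and linear speed of case below 0.02 m/s); the robot touches nothing.
It fails at once if the lid is swung over (past 1.3 rad) before the flap is down (value of joint lid below 1.3 rad and value of joint flap above 0.15 rad).
It fails at once if the case is lifted or shoved more than 30 mm, or tipped (distance of case from where it was at the start of the episode above 0.03 m or height (world z) of case above 0.015 m or angle between case's own z axis and vertical above 0.12 rad).
It fails at once if the case, flap or lid is forced or clamped (more than 100 N from the fingers) (contact force between the fingers and case above 100 N).
It fails at once if the tape roll or the screwdriver is disturbed (moved more than 30 mm) (distance of any of tape, driver from where it was at the start of the episode above 0.03 m).
It fails at once if the glue bottle is disturbed (moved more than 30 mm or tipped) (distance of glue from where it was at the start of the episode above 0.03 m or angle between glue's own z axis and vertical above 0.5 rad).
It also fails if it takes over 58 s, if anything falls off the work surface, if the arm or the gripper's body presses on something with over 40 N, if the wrist force passes 120 N, or if a joint passes its speed limit or range.

## Working session

There is one attempt and no reset: what is moved stays moved. The work goes in short steps, Python scripts to look and compute and a shell command to move; the robot and the scene stay as the last step left them, time stands still between calls to the robot, and variables do not carry over. Pictures are saved under pics/ and viewed, and the job is handed in when it is done.

```bash
ls; mkdir -p pics; python3 - <<'E'
from rig import robot, eyes, models
import cv2, pickle
s=robot.get_state(); print(s)
for n in ("scene","top"):
    p=eyes.capture(n); cv2.imwrite(f"pics/{n}0.png",p["color"][:,:,::-1])
    print(n,{k:p[k] for k in p if k!="color"})
    for t in ("case","flap_hinge","flap_edge","lid_hinge","lid_edge","tape","glue","driver"):
        r=models.tip_of(p,t); print(t,[( [round(x['position'][0]*640,1),round(x['position'][1]*400,1)],round(x['confidence'],2)) for x in r[:2]])
E
```

```text
pics
{'clock': 0.0, 'qpos': array([ 1.07842268e+00,  4.91559766e-01,  1.55947574e+00,  1.57129292e-05,
        1.09168979e+00, -1.05627280e-01]), 'qvel': array([-4.17902187e-05,  2.66911306e-03, -1.93878365e-03,  1.33149088e-03,
        1.99952723e-04, -4.16701800e-04]), 'joint_efforts': array([-3.02337921e-04, -6.18436718e+01, -2.61595362e+01, -1.33593799e-04,
        4.04506020e-03,  3.08318363e-05]), 'position': array([235.61530461, 578.63328728, 230.71855759]), 'tool_rot': array([ 2.60650931e+00,  1.75284404e+00, -1.58277611e-03]), 'force': array([0.76330652, 0.10983253, 0.44262539]), 'ft_torque': array([-0.00541558,  0.00116902,  0.0210748 ]), 'width': 85.54510221485158}
scene {'fx': 481.46944256212106, 'fy': 481.46944256212106, 'cx': 320.07860566745205, 'cy': 199.60296941274905, 'rvec': array([ 1.44242288,  1.80957314, -0.98068528]), 'tvec': array([ 206.53027984, -206.02560946, 1511.53410754]), 'shot': 1}
case [([325.9, 215.8], 0.73)]
flap_hinge [([284.1, 185.4], 0.94)]
flap_edge [([294.7, 120.8], 0.84)]
lid_hinge [([374.6, 185.6], 0.74)]
lid_edge [([437.1, 101.4], 0.86)]
tape [([199.4, 229.4], 0.81)]
glue [([231.0, 188.7], 0.82)]
driver [([305.1, 266.2], 0.9)]
top {'fx': 380.8095260267452, 'fy': 380.8095260267452, 'cx': 316.3034377280307, 'cy': 195.09629443772133, 'rvec': array([ 2.18783614, -2.17495951,  0.05201987]), 'tvec': array([-95.47230796, 551.13923601, 912.8538144 ]), 'shot': 2}
case [([314.1, 216.9], 0.9)]
flap_hinge [([355.1, 214.3], 0.62), ([186.7, 227.0], 0.62)]
flap_edge [([355.5, 212.9], 0.79)]
lid_hinge [([265.1, 219.6], 0.59)]
lid_edge [([188.5, 228.0], 0.59)]
tape [([420.7, 173.1], 0.66)]
glue [([421.1, 246.6], 0.79)]
driver [([319.9, 146.3], 0.91)]
```

View pics/scene0.png

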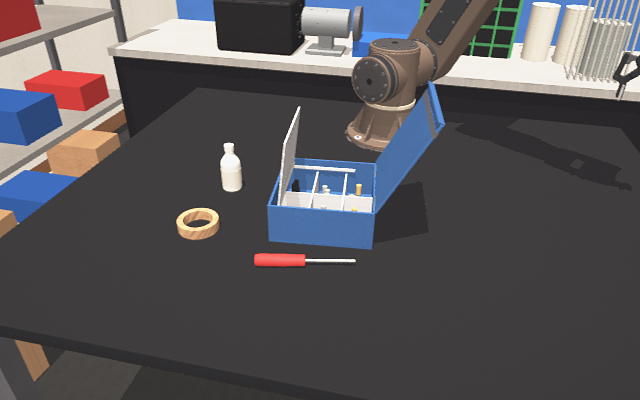

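View pics/top0.png

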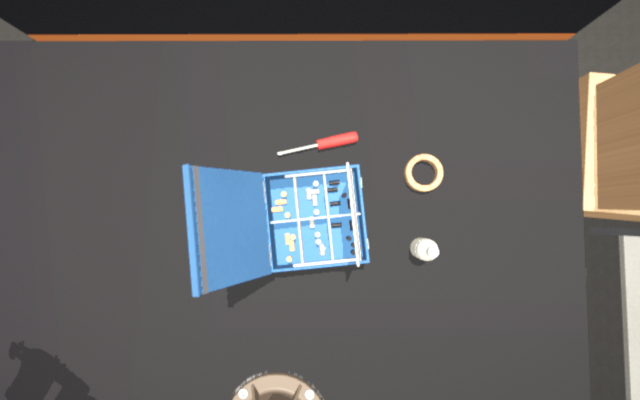

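The scene view shows the flap upright at about (290,150), the lid leaning outward at (410,140), the tape at (198,223), the glue at (231,168) and the driver at (305,260). In the top view, case +y points image-left, which is roughly world +y. Next I fit the pose.

```bash
cat > h.py <<'E'
import numpy as np, cv2
from scipy.optimize import least_squares
from rig import robot, eyes, models
NAMES=("case","flap_hinge","flap_edge","lid_hinge","lid_edge")
def pts(v):
    x,y,a,f,l=v
    R=np.array([[np.cos(a),-np.sin(a),0],[np.sin(a),np.cos(a),0],[0,0,1]])
    P={"case":(0,0,0),"flap_hinge":(0,-90,78),"flap_edge":(0,-90+150*np.cos(f),78+150*np.sin(f)),
       "lid_hinge":(0,110,93),"lid_edge":(0,110-222*np.cos(l),93+222*np.sin(l))}
    return {k:R@np.array(p,float)+[x,y,0] for k,p in P.items()}
def proj(p,X): return cv2.projectPoints(np.array([X],float),p["rvec"],p["tvec"],np.array([[p["fx"],0,p["cx"]],[0,p["fy"],p["cy"]],[0,0,1]]),None)[0][0,0]
def onplane(p,uv,z):
    R=cv2.Rodrigues(p["rvec"])[0];c=-R.T@p["tvec"];d=R.T@np.array([(uv[0]-p["cx"])/p["fx"],(uv[1]-p["cy"])/p["fy"],1])
    return c+d*(z-c[2])/d[2]
def measure(tag=None,x0=None,verbose=True,cams=("scene","top"),fix=None):
    obs=[]
    for n in cams:
        p=eyes.capture(n)
        if tag: cv2.imwrite(f"pics/{n}_{tag}.png",np.ascontiguousarray(p["color"][:,:,::-1]))
        for t in NAMES:
            for r in models.tip_of(p,t)[:1]:
                obs.append((n,p,t,np.array(r["position"])*[640,400],r["confidence"]))
    if x0 is None: x0=[550,250,0.05,1.5,1.9]
    def res(v):
        q=pts(v); return np.concatenate([(proj(p,q[t])-u)*c for n,p,t,u,c in obs])
    def full(w): return w if fix is None else np.r_[fix,w]
    w0=np.array(x0 if fix is None else x0[3:],float)
    s=least_squares(lambda w:res(full(w)),w0,loss="soft_l1",f_scale=1.5,x_scale=np.array([100,100,.3,.3,.3])[-len(w0):])
    v=full(s.x)
    if verbose:
        for n,p,t,u,c in obs: print(n,t,round(c,2),np.round(u-proj(p,pts(v)[t]),1))
    print("pose",np.round(v,3)); return v
E
python3 - <<'E'
from h import *
v=measure("1")
for k,x in pts(v).items(): print(k,x.round(0))
p=eyes.capture("top")
for t,z in (("tape",0),("glue",0),("driver",10)):
    r=models.tip_of(p,t)[0]; print(t,onplane(p,np.array(r["position"])*[640,400],z).round(0))
p=eyes.capture("scene")
for t,z in (("tape",0),("glue",0),("driver",10)):
    r=models.tip_of(p,t)[0]; print(t,onplane(p,np.array(r["position"])*[640,400],z).round(0))
E
```

```text
scene case 0.93 [-0.   0.7]
scene flap_hinge 0.69 [-2.9 -0.8]
scene flap_edge 0.75 [ 3.1 -2.7]
scene lid_hinge 0.74 [-2.6  2. ]
scene lid_edge 0.98 [ 1.9 -2.6]
top case 0.6 [-0.6  0.1]
top flap_hinge 0.74 [-0.4 -0.7]
top flap_edge 0.68 [2.4 0.2]
top lid_hinge 0.67 [-1.6 -0.6]
top lid_edge 0.55 [1.7 0.2]
pose [ 4.97842e+02 -8.51170e+01  9.50000e-02  1.51100e+00  2.03200e+00]
case [498. -85.   0.]
flap_hinge [ 506. -175.   78.]
flap_edge [ 506. -166.  228.]
lid_hinge [487.  24.  93.]
lid_edge [478. 123. 292.]
tape [ 607. -356.    0.]
glue [ 422. -349.    0.]
driver [670. -94.  10.]
tape [ 610. -360.    0.]
glue [ 417. -354.    0.]
driver [684. -93.  10.]
```

```bash
python3 -m handwheel '0 0 60 0 0 0 0; 0 0 120 0 0 0 0; 0 0 170 0 0 0 0; 40 -45 180 0 0 -0.1 0; 80 -90 180 0 0 -0.2 0; 120 -140 180 0 0 -0.3 0; 160 -190 180 0 0 -0.4 0; 190 -240 180 0 0 -0.5 0; 220 -290 180 0 0 -0.6 0; 240 -340 180 0 0 -0.7 0; 260 -390 180 0 0 -0.8 0; 275 -440 180 0 0 -0.9 0; 290 -490 180 0 0 -1.0 0; 300 -540 180 0 0 -1.09 0; 300 -590 180 0 0 -1.09 0; 300 -640 180 0 0 -1.09 0; 300 -690 180 0 0 -1.09 0; 290 -740 180 0 0 -1.09 0; 280 -790 180 0 0 -1.09 0; 270 -825 180 0 0 -1.09 0' 20
```

```text
clock: 3.9
position: [515.5, -182.7, 411.3]
tool_rot: [3.138, 0.148, 0.0]
force: [0.9, -0.3, -1.1]
width: -0.4
```

```bash
python3 -m handwheel '-5 -50 0 0 0 0 0; -5 -62 0 0 0 0 0; -5 -62 -50 0 0 0 0; -5 -62 -100 0 0 0 0; -5 -62 -150 0 0 0 0; -5 -62 -200 0 0 0 0; -5 -62 -226 0 0 0 0; -5 -62 -226 0 0 0 0; -5 -62 -226 0 0 0 0'
python3 - <<'E'
from h import *
v=measure("2",x0=[498,-85,.095,1.5,2.03])
E
```

```text
clock: 4.8
position: [511.0, -244.7, 186.2]
tool_rot: [3.138, 0.148, 0.001]
force: [-0.2, 0.0, 0.3]
width: 0.3
scene case 0.55 [ 3.8 -1.7]
scene flap_hinge 0.96 [-1.4  0.4]
scene flap_edge 0.86 [ 1.4 -3.2]
scene lid_hinge 0.62 [-2.6 -0.8]
scene lid_edge 0.84 [-0.7 -2.7]
top case 0.72 [ 0.  -1.3]
top flap_edge 0.82 [ 0.9 -0.6]
top lid_hinge 0.82 [-0.2  1.3]
top lid_edge 0.88 [-2.8 -1. ]
pose [ 4.98222e+02 -8.91860e+01  9.90000e-02  1.46400e+00  2.03900e+00]
```

View pics/scene_2.png

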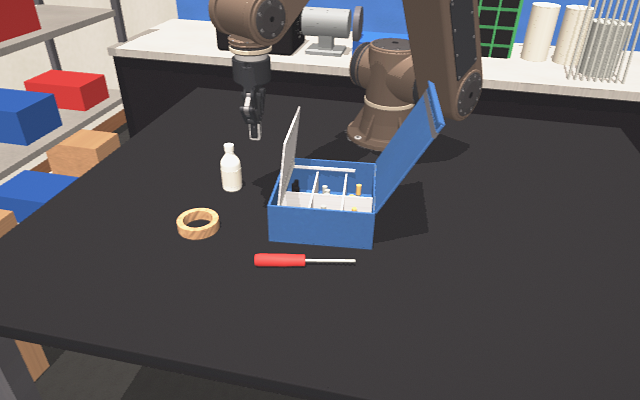

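View pics/top_2.png

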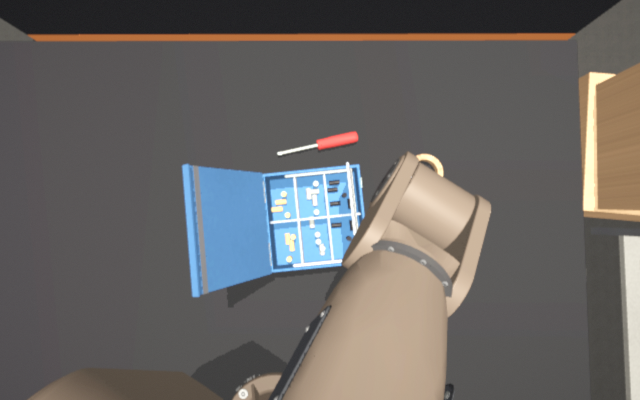

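```bash
python3 -m handwheel '-3 25 0 0 0 0 0; -5 45 0 0 0 0 0; -5 55 0 0 0 0 0; -6 65 0 0 0 0 0; -7 73 0 0 0 0 0; -8 81 0 0 0 0 0; -8 89 0 0 0 0 0; -9 97 0 0 0 0 0; -10 104 -4 0 0 0 0; -11 112 -8 0 0 0 0; -12 119 -12 0 0 0 0; -12 126 -17 0 0 0 0; -13 132 -22 0 0 0 0; -13 138 -28 0 0 0 0; -14 144 -34 0 0 0 0; -14 150 -41 0 0 0 0'
python3 - <<'E'
from h import *
v=measure("3",x0=[498,-88,.097,.6,2.03])
E
```

```text
clock: 7.0
position: [496.4, -94.3, 143.9]
tool_rot: [3.138, 0.147, 0.0]
force: [0.1, -0.8, 1.0]
width: 0.2
scene case 0.85 [ 1.6 -0.9]
scene flap_hinge 0.88 [-0.3 -0.9]
scene flap_edge 0.68 [-0.8  0.5]
scene lid_hinge 0.89 [-3.4 -0.5]
scene lid_edge 0.92 [-0.1 -0.7]
top flap_hinge 0.58 [-0.9 -1.8]
top lid_hinge 0.6 [-1.4  0.1]
top lid_edge 0.69 [-1.  -0.6]
pose [ 4.93171e+02 -9.17160e+01  8.60000e-02  5.75000e-01  2.07200e+00]
```

View pics/scene_3.png

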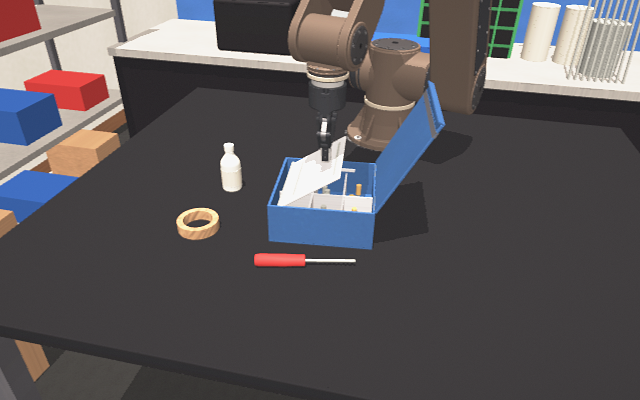

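The flap is at about 0.58 rad under the finger (tip at about (325,155)). I keep pushing it down.

```bash
python3 -m handwheel '-1 5 -8 0 0 0 0; -1 9 -17 0 0 0 0; -2 13 -26 0 0 0 0; -2 16 -34 0 0 0 0; -2 18 -42 0 0 0 0; -2 19 -50 0 0 0 0; -2 20 -56 0 0 0 0; -2 20 -60 0 0 0 0; -2 20 -62 0 0 0 0; -2 20 -63 0 0 0 0; -2 20 -63 0 0 0 0'
```

```text
clock: 8.7
position: [494.6, -75.0, 81.6]
tool_rot: [3.138, 0.147, 0.001]
force: [-0.1, -0.2, -0.1]
width: 0.1
```

```bash
python3 -m handwheel '0 0 -2 0 0 0 0; 0 0 -3 0 0 0 0; 0 0 -3 0 0 0 0; 0 0 -3 0 0 0 0'
```

```text
clock: 9.1
position: [494.9, -75.1, 79.8]
tool_rot: [3.137, 0.147, 0.004]
force: [-3.9, 1.9, 17.7]
width: 0.0
```

```bash
python3 -m handwheel '0 0 30 0 0 0 0; 0 0 80 0 0 0 0; 0 0 130 0 0 0 0; 0 0 180 0 0 0 0; 0 0 230 0 0 0 0; 0 0 280 0 0 0 0; 0 0 320 0 0 0 0; 5 50 330 0 0 0 0; 5 100 330 0 0 0 0; 5 150 330 0 0 0 0; 0 200 330 0 0 0 0; 0 250 330 0 0 0 0; -5 285 330 0 0 0 0; -5 285 330 0 0 0 0; -5 285 330 0 0 0 0; -5 285 330 0 0 0 0'
python3 - <<'E'
from h import *
v=measure("4",x0=[498,-88,.097,.05,2.03])
E
```

```text
clock: 10.7
position: [490.0, 209.2, 409.9]
tool_rot: [3.137, 0.146, 0.004]
force: [-0.1, 0.6, -1.2]
width: -0.2
scene case 0.95 [ 2.2 -0.7]
scene flap_hinge 0.95 [-2.5 -1.6]
scene flap_edge 0.73 [0.4 0. ]
scene lid_hinge 0.7 [ 0.1 -1.2]
scene lid_edge 0.63 [-1.3 -2.3]
top case 0.91 [ 0.1 -0.9]
top flap_hinge 0.66 [-0.9  0.3]
top lid_hinge 0.96 [ 1.  -1.9]
top lid_edge 0.89 [-1.3  0.3]
pose [ 4.95578e+02 -9.06370e+01  8.90000e-02  5.40000e-02  2.04500e+00]
```

View pics/scene_4.png

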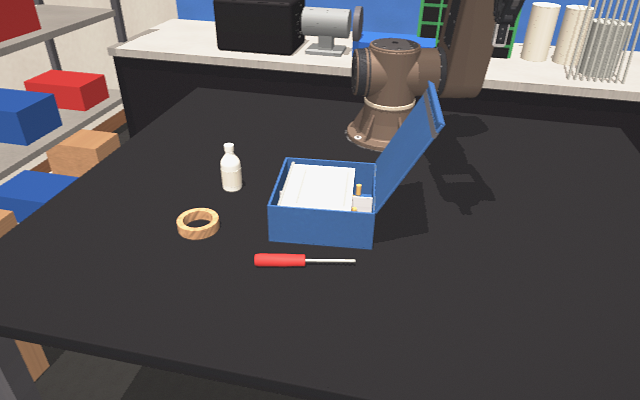

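View pics/top_4.png

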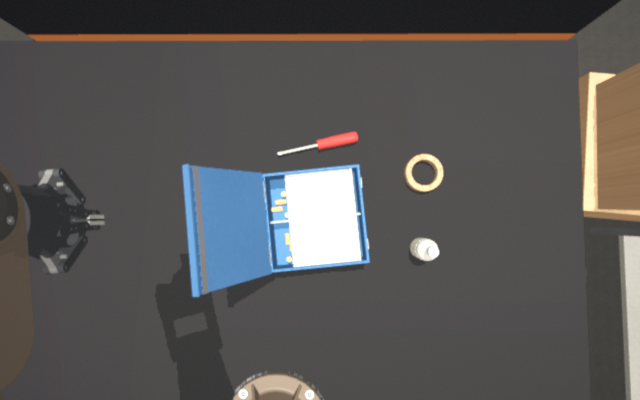

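The flap lies flat: white sheet at (322,217) in the top view, and the stop was felt at z≈80 mm. The lid is still at about 2.05 rad. Next I bring the fingers down behind the lid.

```bash
python3 -m handwheel '-5 0 -50 0 0 0 0; -5 0 -100 0 0 0 0; -5 0 -147 0 0 0 0; -5 0 -147 0 0 0 0; -5 -25 -147 0 0 0 0; -4 -45 -147 0 0 0 0; -4 -55 -147 0 0 0 0; -3 -65 -147 0 0 0 0; -3 -73 -147 0 0 0 0; -2 -81 -145 0 0 0 0; -2 -89 -143 0 0 0 0; -2 -97 -141 0 0 0 0; -2 -97 -141 0 0 0 0'
python3 - <<'E'
from h import *
v=measure("5",x0=[495.6,-90.6,.09,.03,1.9])
E
```

```text
clock: 12.6
position: [488.3, 112.6, 269.6]
tool_rot: [3.138, 0.146, 0.006]
force: [-0.5, 0.2, -0.9]
width: -0.1
scene case 0.96 [-0.2  1.8]
scene flap_hinge 0.69 [-3.  -0.4]
scene flap_edge 0.6 [ 1.7 -0.1]
scene lid_hinge 0.6 [-0.2 -0.7]
scene lid_edge 0.72 [-0.5 -1.3]
top case 0.84 [-1.  -0.4]
top flap_hinge 0.98 [0.2 0.8]
top flap_edge 0.95 [ 1.4 -0.3]
top lid_hinge 0.82 [-1.2  0.1]
top lid_edge 0.84 [-0.8  0. ]
pose [ 4.96237e+02 -8.94700e+01  9.70000e-02  4.30000e-02  1.94300e+00]
```

View pics/scene_5.png

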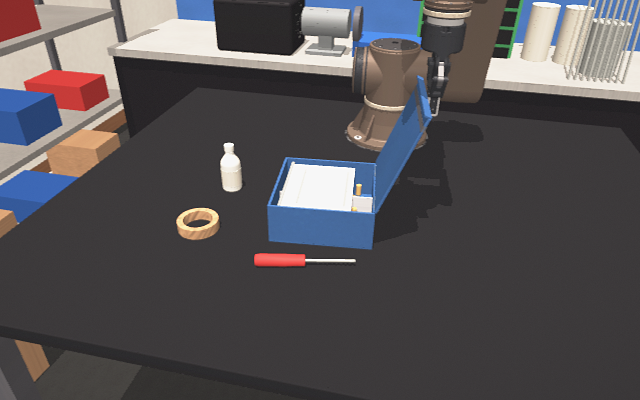

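View pics/top_5.png

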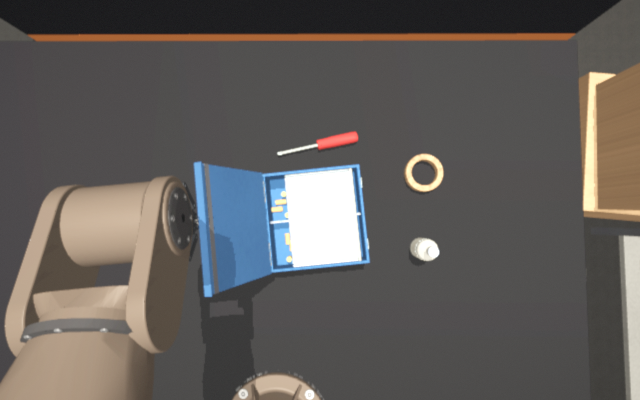

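The lid has moved to 1.94 rad with contact at its edge, (430,100) in the scene view. I continue past upright.

```bash
python3 -m handwheel '1 -10 3 0 0 0 0; 2 -20 5 0 0 0 0; 3 -30 8 0 0 0 0; 4 -40 10 0 0 0 0; 5 -50 12 0 0 0 0; 6 -60 14 0 0 0 0; 7 -70 15 0 0 0 0; 7 -80 15 0 0 0 0; 8 -90 14 0 0 0 0; 9 -100 12 0 0 0 0; 10 -110 10 0 0 0 0; 11 -120 8 0 0 0 0; 12 -130 6 0 0 0 0; 13 -140 4 0 0 0 0; 14 -147 1 0 0 0 0; 14 -147 1 0 0 0 0'
python3 - <<'E'
from h import *
v=measure("6",x0=[495.6,-90.6,.09,.03,1.2])
E
```

```text
clock: 14.8
position: [501.8, -35.1, 269.3]
tool_rot: [3.137, 0.146, 0.002]
force: [0.1, -0.1, 0.0]
width: 0.1
scene case 0.15 [-124.9   10.4]
scene flap_hinge 0.67 [-1.  -2.6]
scene flap_edge 0.96 [4. 0.]
scene lid_hinge 0.87 [-2.3  0.1]
top case 0.7 [-0.8  0.3]
top flap_hinge 0.79 [-0.1 -0.6]
top lid_edge 0.44 [0.  0.2]
pose [ 5.00039e+02 -9.00790e+01  9.10000e-02  5.40000e-02 -4.26000e-01]
```

View pics/scene_6.png

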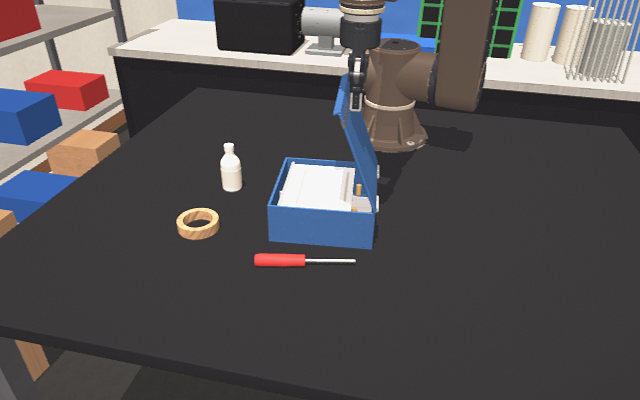

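The lid now leans inward at about 1.2 rad, with its top at (342,85). The fitted lid angle is invalid this time because the edge was not detected in the scene view. I keep following the arc.

```bash
python3 -m handwheel '1 -10 -4 0 0 0 0; 2 -20 -9 0 0 0 0; 3 -30 -14 0 0 0 0; 4 -40 -20 0 0 0 0; 4 -50 -26 0 0 0 0; 5 -58 -33 0 0 0 0; 6 -66 -41 0 0 0 0; 7 -74 -49 0 0 0 0; 8 -82 -58 0 0 0 0; 8 -89 -67 0 0 0 0; 9 -95 -77 0 0 0 0; 9 -101 -87 0 0 0 0; 10 -106 -97 0 0 0 0; 10 -111 -107 0 0 0 0; 11 -115 -118 0 0 0 0; 11 -115 -118 0 0 0 0'
python3 - <<'E'
from h import *
v=measure("7",x0=[495.6,-90.6,.09,.03,.3])
E
```

```text
clock: 17.0
position: [512.4, -149.2, 150.2]
tool_rot: [-3.138, -0.147, -0.0]
force: [1.0, 1.1, 0.1]
width: 0.1
scene case 0.93 [ 2.5 -1.9]
scene flap_hinge 0.75 [-0.3  0. ]
scene lid_hinge 0.83 [-2.6 -3.2]
scene lid_edge 0.76 [-1.6 -0.4]
top flap_edge 0.41 [ -0.4 -75.9]
top lid_hinge 0.92 [-1.8 -0.7]
pose [ 4.9618e+02 -9.1176e+01  1.0700e-01 -9.9000e-01  2.9100e-01]
```

View pics/scene_7.png

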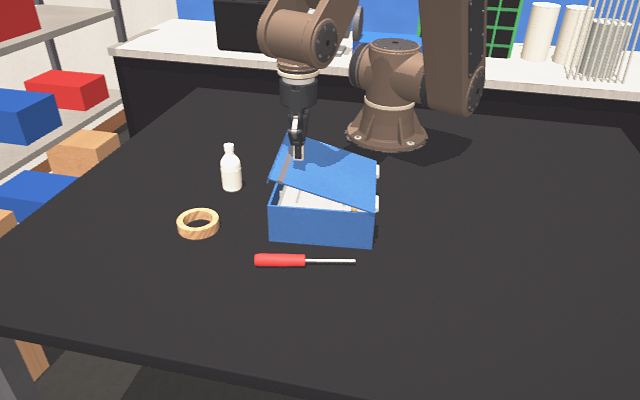

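The lid is at about 0.29 rad with the tip on it at (298,155). I press it down.

```bash
python3 -m handwheel '0 -3 -10 0 0 0 0; 0 -5 -20 0 0 0 0; 0 -7 -29 0 0 0 0; 0 -8 -37 0 0 0 0; 0 -9 -44 0 0 0 0; 0 -9 -48 0 0 0 0; 0 -9 -51 0 0 0 0; 0 -9 -53 0 0 0 0; 0 -9 -54 0 0 0 0; 0 -9 -54 0 0 0 0'
```

```text
clock: 18.6
position: [512.9, -157.9, 98.0]
tool_rot: [3.137, 0.148, 0.004]
force: [0.3, -0.5, 0.4]
width: 0.1
```

```bash
python3 -m handwheel '0 0 -2 0 0 0 0; 0 0 -3.5 0 0 0 0; 0 0 -4 0 0 0 0; 0 0 -4 0 0 0 0; 0 0 -4 0 0 0 0'
```

```text
clock: 19.1
position: [513.2, -157.9, 95.9]
tool_rot: [3.136, 0.148, 0.007]
force: [-6.3, 1.7, 23.8]
width: 0.2
```

Contact is firm at z=95.9 mm with 24 N, so the lid is on its stop (nominal 96 mm). I back off and check.

```bash
python3 -m handwheel '0 0 20 0 0 0 0; 0 0 60 0 0 0 0; 0 0 110 0 0 0 0; 0 0 160 0 0 0 0; 0 0 210 0 0 0 0; 0 0 260 0 0 0 0; 0 0 300 0 0 0 0; 0 50 300 0 0 0 0; 0 100 300 0 0 0 0; 0 150 300 0 0 0 0; 0 200 300 0 0 0 0; 0 250 300 0 0 0 0; 0 300 300 0 0 0 0; 0 350 300 0 0 0 0; 0 350 300 0 0 0 0; 0 350 300 0 0 0 0; 0 350 300 0 0 0 0'
python3 - <<'E'
from h import *
v=measure("8",x0=[495.6,-90.6,.09,.03,.03])
for n in("top","scene"):
    p=eyes.capture(n)
    for t in("tape","glue","driver"):
        r=models.tip_of(p,t)[0]; print(n,t,(np.array(r["position"])*[640,400]).round(1))
E
```

```text
clock: 20.8
position: [513.2, 191.3, 395.8]
tool_rot: [3.136, 0.147, 0.007]
force: [0.2, -0.1, -0.7]
width: -0.1
scene case 0.96 [2.5 0.2]
scene flap_hinge 0.93 [-3.3 -0.9]
scene lid_hinge 0.62 [-2.  -1.6]
scene lid_edge 0.89 [0.1 0.1]
top case 0.91 [ 0.4 -0. ]
top flap_hinge 0.84 [-0.8 -1.7]
top lid_hinge 0.9 [-3.6 -0.1]
top lid_edge 0.87 [1.2 0.9]
pose [ 4.9838e+02 -8.8592e+01  8.9000e-02  3.0000e-02  1.0000e-02]
top tape [421.7 171.1]
top glue [420.9 245.5]
top driver [316.3 144.3]
scene tape [200.5 232.3]
scene glue [230.7 186.3]
scene driver [306.5 265.8]
```

View pics/scene_8.png

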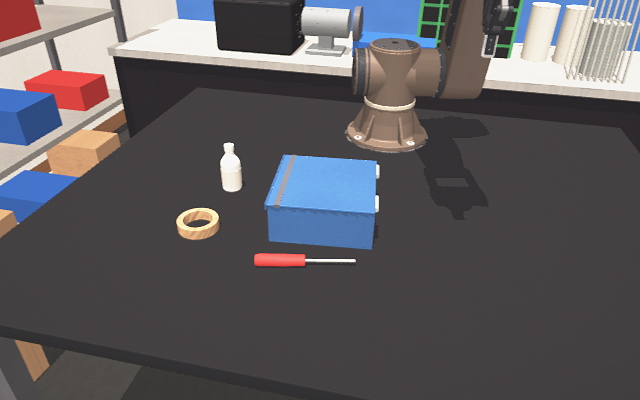

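View pics/top_8.png

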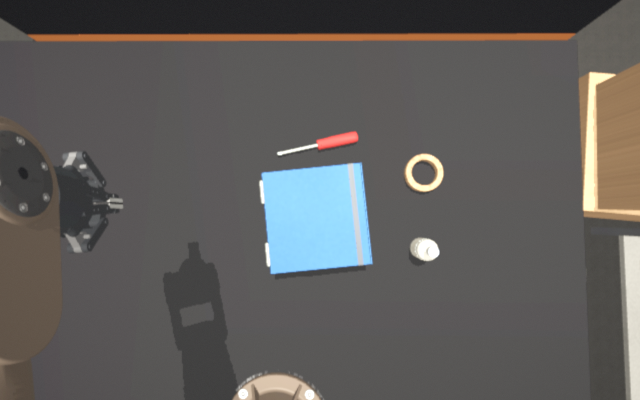

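The lid is shut flat on the case at (325,185) in the scene view. The bystanders and the case are where they started, and the arm is clear.

```bash
python3 -c "
from rig import robot
print(robot.close_job())"
```

```text
the job is handed in; nothing more can be done
None
```

The case is closed: I pushed the flap down flat first, then swung the lid over and pressed it shut, and handed the job in at about 21 s.

- **Flap:** the fingers met its stop at z = 79.8 mm with 18 N (nominal 80 mm), and the camera fit read about 0.05 rad with the lid still at about 2.05 rad.
- **Lid:** the fingers met its stop at z = 95.9 mm with 24 N (nominal 96 mm), and after backing off the camera fit read 0.01 rad.
- **Case:** the fit moved only about 3 mm from start to end, within its noise.
- **Tape, glue and screwdriver:** in the pictures they moved by 4 px or less, which is network noise.
- **Arm:** it was about 400 mm up and to one side, touching nothing.

Three checks were weaker:
- The lid angles fitted during the swing were partly unusable because the arm hid points. At about 1.2 rad I had only the picture and the planned arc.
- The flap could not be seen once the lid was shut, so its final angle rests on the earlier reading.
- The point fits disagreed by up to about 4 px throughout, in line with the stated calibration and network errors.

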